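Prime the lathe's hand lubricator

TASK

Oil the lathe's bearings before it is started: with closed fingertips, push the black mushroom knob of the hand lubricator down and let its spring bring it all the way back up, again and again, until the steel indicator pin on the same pump head has popped fully out. Press the knob only from above, without gripping it, do not touch the pin, and do not shift the things standing around the pump. Finish with the knob back up and the hand clear.

Things in the scene. Friction and masses are not known exactly. Their poses are not given: they have to be found in the camera images.
- lubricator: Hand lubricator fixed to the bench: foot 100 (x) by 160 mm (y), white tank, cast head 90 by 136 mm, flat top 112 mm up. Two copper pipes go down into the bench 100 mm out at +y. Origin: middle of the foot's underside; z up. In this frame the knob is at x 0, y -38 mm, the pin at x +20, y +42, a black filler cap (34 mm wide, 17 high, fixed, not to be pressed) at x -22, y +36.
- plunger_top (a point): Centre of the flat top of the plunger's knob, moves with it; z up. Stepped black mushroom: top face 34 mm across and 7 mm high, on a rim 42 mm across and 9 mm high, on a steel rod with a coil spring. The top is 161 mm above the bench at rest, 143 mm when fully down; it moves straight up and down.
- plunger (a joint): How far the plunger is pushed down, m: 0 at rest (up), 0.018 at its rigid bottom stop. The spring pushes back with about 9 N at rest, 13 N at the bottom (a few N more when pushed fast). A stroke counts if it goes at least 15 mm down and then comes fully back up; a shorter one adds little or nothing.
- pin_top (a point): Centre of the top of the indicator pin, an upright steel pin 9 mm across in a steel gland (20 mm across, top 124 mm above the bench). It stands 4 to 11 mm above the gland at the start and 30 mm above it (154 mm above the bench) when fully out.
- pin (a joint): How far the indicator pin has risen, m: 0 to 0.007 at the start, 0.026 fully out against its stop. It rises as the plunger comes back up, about 4 mm for a full stroke, and stays there; past about 20 mm it snaps out to its stop. Four to seven full strokes in all; more do no harm.
- oiler: Loose white squeeze oil bottle, 54 mm in diameter, 145 mm high with its grey nozzle, standing near the pump; origin: middle of its underside. Leave alone.
- centre_block: Loose wooden block 60 (x) by 95 (y) by 36 mm with three steel drive centres standing in it, 109 mm high in all; origin: middle of its underside. Leave alone.
- mill_body: Loose turned wooden pepper-mill body, 60 mm in diameter at the foot, 127 mm high, standing; origin: middle of its underside. Leave alone.
- chuck_key: Loose steel T-shaped chuck key lying flat on the bench, 113 mm long (x), cross handle 96 mm (y) at its -x end, 12 mm thick; origin: middle of its shaft, on the bench. Leave alone.

How it is judged (in metres and radians):
On the way, in this order (a step that is already met when the one before it is completed fails the run):
1. the plunger is pushed well down (value of joint plunger above 0.013 m), for 0.02 s.
2. the pin has popped fully out (value of joint pin above 0.0245 m), for 0.2 s.
At the end, for the whole second after the job is handed in: The indicator pin is fully out (more than 24.5 mm of its 26 mm rise), the plunger is back up (within 2 mm), the four loose things stand within 15 mm of where they were, and the hand is clear of everything (value of joint pin above 0.0245 m and value of joint plunger below 0.002 m and distance of each of oiler, centre_block, mill_body, chuck_key from where it was at the start of the episode below 0.015 m); the robot touches nothing.
It fails at once if the indicator pin is touched by the robot (it must be pumped out, not pulled) (contact force between pin and the fingers above 0.5 N or contact force between pin and the arm above 0.5 N).
It fails at once if the knob is gripped or shoved by its rim instead of pressed on its top (contact force between plunger_c0 and the fingers above 8 N).
It fails at once if a thing standing around the pump is shifted or lifted by more than 25 mm, or tipped over (distance of any of oiler, centre_block, mill_body, chuck_key from where it was at the start of the episode above 0.025 m or angle between any of oiler, centre_block, mill_body, chuck_key's own z axis and vertical above 0.4 rad).
It also fails if it takes over 48 s, if anything falls off the work surface, if the arm or the gripper's body presses on something with over 40 N, if the wrist force passes 120 N, or if a joint passes its speed limit or range.

ROBOT

A 6-joint arm with a two-finger parallel gripper is mounted at the origin on the work surface. World frame = base frame: x ahead of the robot, y to its left, z up, the work surface at z = 0. Lengths are in mm, angles in rad, forces in N, time in s.
With the tool pointing down it reaches from about 375 to 925 mm from the base axis. Payload 5.7 kg.
Tool frame: the origin (TCP) lies on the centre line of the jaws, within the pads' length; the fingertips stand 19 mm ahead of it and the grasp point (between the pads) is the TCP; x points along the fingers, z is the direction in which the jaws open and shut, and the axes are right-handed (so a half turn about x gives the same grasp; the last joint's range is limited). The gripper opens to 88 mm and grips with 3 to 60 N. Pads are 20 mm wide; open, the fingers measure 115 mm over their backs; the gripper's body (75 mm by 178 mm) begins 61 mm behind the grasp point.
Start: joints at [-1.416, 0.359, 1.51, -0, 1.272, -0.115], TCP at [159.909, -578.265, 215.423] pointing down, gripper open.
Joint ranges: [-2.97, 2.97], [-1.01, 2.36], [0.21, 2.38], [-0.96, 4.11], [0.2, 2.71], [-2.98, 2.98]. Speed limits (rad/s): [2.39, 2.39, 3.14, 3.14, 3.14, 3.14].

INTERFACE

Orientations are given as a rotation vector (axis times angle).
In Python, from workcell import sensors, imaging, job gives the robot as it stands. The module is installed in compiled form; this text tells all that it offers.
- The arm moves only by the shell command python3 -m pendant 'ROWS' [FORCE]. ROWS is JSON, a list of rows, each a list of 7 numbers: the shift along the tool's x, y, z in cm, then the turn, a rotation vector about the tool's x, y, z in degrees, then the closure, from 0 (fully open) to 1 (shut). In form: [[dx, dy, dz, rx, ry, rz, jaw], ...]. A call has 1 to 10 rows; each row shifts and turns the commanded pose from where the row before left it, along the tool's axes as they then stand; what a row does not reach is not made up. A row lasts 1/8 s, in which the tool goes at most 62.5 mm and 10.7 degrees, less where a joint would pass 70% of its speed; a pose out of reach is approached as far as the arm can. A call with a gripper value outside its range is refused whole. The fingers move at their own pace and stop on an object; FORCE is the grip in N (left out, the last holds). Time passes only in rows, so rows that do not move let the fingers close. It gives the time, the measured TCP pose, the force and the opening at its end, in the units of the state.
- sensors.read_state(): the state, without advancing time (a new reading comes with each control period).
- imaging.camera(name): name is "scene" or "top" or "wrist"; returns a dict with "image" (480x640x3 uint8, red, green, blue), "fov_y" (degrees; the focal length in pixels is half the picture's height over the tangent of half this angle, whatever the lens; pixels are square), "cx", "cy" (the principal point, pixels), "cam_to_world" (4x4, takes a point from camera to world coordinates); the wrist camera has in their place "T_tool_cam" (4x4, takes a point from camera to tool coordinates, whose origin is the TCP and whose axes are the tool frame's). Camera axes: x right, y down, z forward; pixel columns grow to the right and rows downward; lengths in mm; the calibration is good to about 2 mm. A picture is of the moment at which its call begins: read the wrist's pose just before it. There is no depth.
- job.job_done(): hands the job in, once; it reports no verdict.
The state is a dict: "time_s": time; "q": joint angles; "joint_vel": joint speeds; "joint_torque": joint torques, N m; "eef_pos": TCP position; "orientation": TCP orientation; "ft_force": force on the tool from outside, world axes, zero at the start; "ft_torque": the same for the moment, N m; "width": finger opening in mm.
Only numpy, scipy, OpenCV 4.12 (cv2) and the standard library are available. Lean on these libraries where they do the work, as an engineer would, in place of code of your own. Each camera call takes 0.05 s, during which the arm holds its last target. There are 200 camera calls.

## Working session

There is one attempt and no reset: what is moved stays moved. The work goes in short steps, Python scripts to look and compute and a shell command to move; the robot and the scene stay as the last step left them, time stands still between calls to the robot, and variables do not carry over. Pictures are saved under pics/ and viewed, on a budget of 10 in all, crops included, one or two more only if the job needs it, and the job is handed in when it is done.

```bash
mkdir -p pics; cat > h.py <<'E'
import numpy as np, cv2
from scipy.spatial.transform import Rotation as R
from workcell import sensors, imaging, job
def snap(n,f):
    s=sensors.read_state(); c=imaging.camera(n)
    cv2.imwrite('pics/'+f+'.png',c['image'][:,:,::-1])
    if 'cam_to_world' in c: T=np.array(c['cam_to_world'])
    else:
        W=np.eye(4);W[:3,:3]=R.from_rotvec(s['orientation']).as_matrix();W[:3,3]=s['eef_pos'];T=W@np.array(c['T_tool_cam'])
    np.savez('pics/'+f+'.npz',T=T,f=240/np.tan(np.radians(c['fov_y'])/2),c=[c['cx'],c['cy']])
def ray(f,u,v):
    d=np.load('pics/'+f+'.npz');p=np.array([(u-d['c'][0])/d['f'],(v-d['c'][1])/d['f'],1])
    r=d['T'][:3,:3]@p;return d['T'][:3,3],r/np.linalg.norm(r)
def atz(f,u,v,z):
    o,r=ray(f,u,v);return (o+r*(z-o[2])/r[2]).round(1)
def tri(*obs):
    A=np.zeros((3,3));b=np.zeros(3)
    for o in obs:
        p,r=ray(*o);P=np.eye(3)-np.outer(r,r);A+=P;b+=P@p
    return np.linalg.solve(A,b).round(1)
def proj(f,X):
    d=np.load('pics/'+f+'.npz');p=np.linalg.inv(d['T'])@np.append(X,1);return (p[:2]/p[2]*d['f']+d['c']).round(1)
E
python3 -c "
from h import *
for n in ['scene','top']: snap(n,n+'0')
s=sensors.read_state();print(s)
print(R.from_rotvec(s['orientation']).as_matrix().round(3))"
```

```text
{'time_s': 0.1, 'q': array([-1.41607551e+00,  3.59412450e-01,  1.51135113e+00,  1.38379440e-05,
        1.27250873e+00, -1.15102751e-01]), 'joint_vel': array([ 0.00046054, -0.00248413, -0.0006511 ,  0.00016873, -0.00153885,
        0.00185709]), 'joint_torque': array([-6.03836779e-04, -5.16360641e+01, -2.71406311e+01,  6.76078512e-02,
        2.76997505e-02, -3.13059479e-05]), 'eef_pos': array([ 159.83113932, -577.63981765,  214.69564784]), 'orientation': array([ 1.00932493,  1.32607363, -1.00737097]), 'ft_force': array([ 0.01972878, -0.96901781, -1.53448818]), 'ft_torque': array([ 0.00701366, -0.00187282, -0.03415477]), 'width': 87.8321770769001}
[[-0.     0.964  0.267]
 [ 0.002  0.267 -0.964]
 [-1.     0.    -0.002]]
```

View pics/scene0.png

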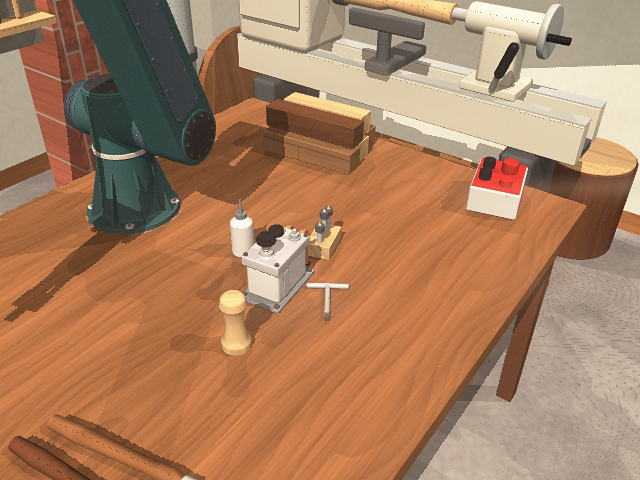

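View pics/top0.png

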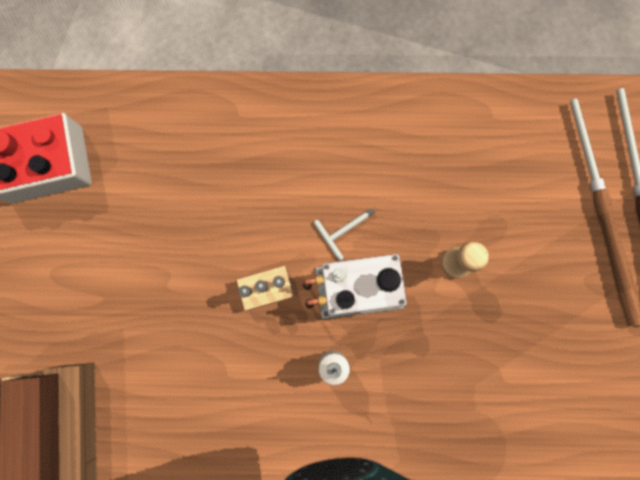

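The scene view shows the pump near (277,265), with the knob at about (267,239). In the top view the knob is at (388,280), the filler cap at (345,299), the pin at (339,276), the mill at (473,256) and the oiler at (334,369). I'll enlarge both views.

```bash
python3 -c "
from h import *
a=cv2.imread('pics/scene0.png')[215:315,215:315];b=cv2.imread('pics/top0.png')[230:330,310:410]
k=dict(dsize=(400,400),interpolation=cv2.INTER_CUBIC)
cv2.imwrite('pics/crop0.png',np.hstack([cv2.resize(a,**k),cv2.resize(b,**k)]))"
```

```text
(no output)
```

View pics/crop0.png

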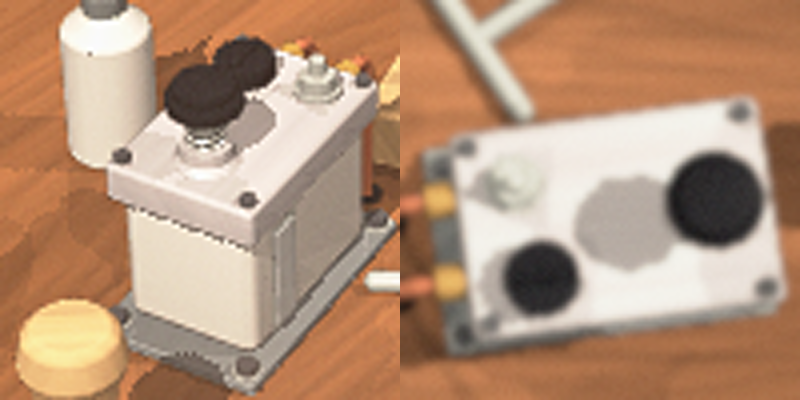

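The left crop (scene) has the knob top at (205,88) and the pin tip at (317,58). The right crop (top) has the knob at (715,199), the pin at (515,182), the cap at (541,278), and the head's four screws at the corners.

```bash
python3 -c "
from h import *
S=lambda x,y:('scene0',215+x/4,215+y/4)
T=lambda x,y:('top0',310+(x-400)/4,230+y/4)
k=tri(S(205,88),T(715,199));p=tri(S(317,58),T(515,182));print('knob',k,'pin',p)
print('knob@161',atz(*S(205,88),161),atz(*T(715,199),161))
print('pin@132',atz(*T(515,182),132))
c=atz(*T(541,278),129);print('cap@129',c)
print('screws',[atz(*T(*q),112) for q in [(740,111),(465,148),(767,288),(490,325)]])
print('mill top',atz('top0',474,256,127),'oiler',atz('top0',334,370,145),'block',[atz('top0',u,v,109) for u,v in [(245,291),(279,282)]])
print('yaw knob->pin',np.degrees(np.arctan2(*(p-k)[:2][::-1])))
"
```

```text
knob [505.6 -54.1 154.6] pin [513.3  27.4 131.4]
knob@161 [511.8 -60.6 161. ] [504.9 -53.4 161. ]
pin@132 [512.9  27.2 132. ]
cap@129 [472.8  15.7 129. ]
screws [array([546.9, -70.9, 112. ]), array([528.9,  48.4, 112. ]), array([470.7, -82. , 112. ]), array([453. ,  36.6, 112. ])]
mill top [ 550.2 -203.3  127. ] oiler [358.5  33.8 145. ] block [array([485.3, 188.7, 109. ]), array([501.8, 130.1, 109. ])]
yaw knob->pin 84.6027998812633
```

```bash
python3 -m pendant '[[0,3.9,-3.4,0,0,0,1],[0,3.9,-3.4,0,0,0,1],[0,3.9,-3.4,0,0,0,1],[0,3.9,-3.4,0,0,0,1],[0,3.9,-3.4,0,0,0,1],[0,3.9,-3.4,0,0,0,1],[0,3.9,-3.4,0,0,0,1],[0,3.9,-3.4,0,0,0,1],[0,3.9,-3.4,0,0,0,1],[0,3.9,-3.4,0,0,0,1]]' 20
python3 -m pendant '[[0,0,0,0,0,0,1],[0,0,0,0,0,0,1]]'; python3 -c "
from h import *
snap('wrist','w1');s=sensors.read_state();M=R.from_rotvec(s['orientation']).as_matrix();print(M.round(3))
print(M.T@(np.array([505.3,-54,185])-s['eef_pos']-19*M[:,0]))
print(proj('w1',[505.3,-54,161]),proj('w1',[513,27.3,132]))"
```

```text
time_s: 1.35
eef_pos: [445.7, -145.0, 215.4]
orientation: [1.008, 1.325, -1.008]
ft_force: [0.5, -0.6, 0.4]
width: 0.1
time_s: 1.6
eef_pos: [444.7, -146.7, 215.2]
orientation: [1.007, 1.326, -1.008]
ft_force: [0.1, 0.2, -0.5]
width: 0.1
[[-0.001  0.964  0.266]
 [-0.     0.266 -0.964]
 [-1.    -0.001 -0.   ]]
[ 11.18107991  83.40633536 -73.67225894]
[194.1 125.2] [91.8 81.2]
```

View pics/w1.png

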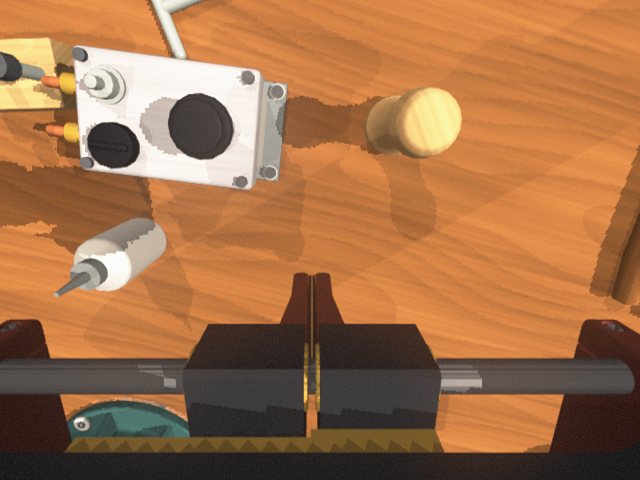

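The wrist view has the knob top at about (202,124), the pin tip at (103,80), and the closed fingertips at (312,274). I'll compare the fingertip's projection with where it appears, then move over the knob.

```bash
python3 -c "
from h import *
s=sensors.read_state();M=R.from_rotvec(s['orientation']).as_matrix()
print('tip',proj('w1',s['eef_pos']+19*M[:,0]))
print(atz('w1',202,124,161),atz('w1',103,80,132))
S=('scene0',266.25,237);T=('top0',388.75,279.75);W=('w1',202,124)
print(tri(S,T,W),tri(S,W),tri(T,W),np.load('pics/w1.npz')['f'])"
python3 -m pendant '[[0,4.1,-3.6,0,0,0,1],[0,4.1,-3.6,0,0,0,1],[0,0,0,0,0,0,1],[0,0,0,0,0,0,1]]'
python3 -c "
from h import *
snap('wrist','w2');snap('scene','s2')
a=cv2.imread('pics/s2.png')[190:290,215:315]
b=cv2.imread('pics/w2.png')[150:450,140:540]
cv2.imwrite('pics/c2.png',np.hstack([cv2.resize(a,(400,400),interpolation=cv2.INTER_CUBIC),cv2.copyMakeBorder(b,0,100,0,0,0)]))"
```

```text
tip [312.  271.1]
[507.3 -58.7 161. ] [515.8  20.  132. ]
[506.2 -55.1 154.4] [507.5 -56.8 156.8] [506.2 -55.  148.4] 341.5811841105622
time_s: 2.15
eef_pos: [504.2, -56.7, 215.2]
orientation: [1.008, 1.325, -1.01]
ft_force: [-0.6, -0.5, -0.2]
width: 0.6
```

View pics/c2.png

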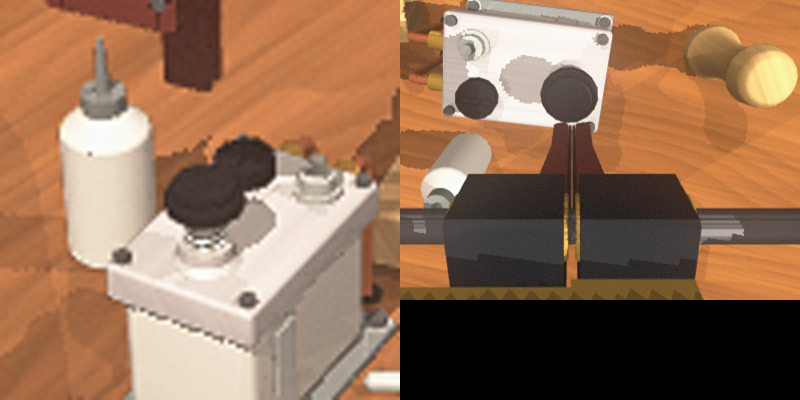

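The left half (scene) shows the finger bottom at about (193,86) in the crop, above the knob top at (205,186). The right half (wrist) has the knob top at (309,242) in the full picture, just ahead of the tips at (312,273).

```bash
python3 -c "
from h import *
s=sensors.read_state();M=R.from_rotvec(s['orientation']).as_matrix();t=s['eef_pos']+19*M[:,0];print(t)
print('scene tip',proj('s2',t),'scene tip seen',215+193/4,190+86/4,'knob proj',proj('s2',[505.5,-56,161]),'seen',266.2,190+186/4)
print('wrist',proj('w2',t),'knob',atz('w2',309,242,161),atz('w2',309,242,155))
print(tri(('w1',202,124),('w2',309,242)),tri(('scene0',266.2,237),('w2',309,242),('top0',388.75,279.75),('w1',202,124)))
K=np.array([505.5,-56,0]);print('move',M.T@(K-t))"
```

```text
[504.04236932 -56.95406525 196.31495609]
scene tip [263.8 220.3] scene tip seen 263.25 211.5 knob proj [265.4 234.9] seen 266.2 236.5
wrist [311.7 270.9] knob [510.  -53.4 161. ] [508.2 -53.8 155. ]
[506.3 -54.6 148.1] [506.5 -54.7 153.8]
move [196.31336065   1.83584226  -0.53946641]
```

```bash
python3 -m pendant '[[1.0,0.3,-0.15,0,0,0,1],[1.0,0,0,0,0,0,1],[0.8,0,0,0,0,0,1],[0,0,0,0,0,0,1],[0,0,0,0,0,0,1]]'
python3 -c "
from h import *
snap('wrist','w3');snap('scene','s3')
a=cv2.imread('pics/s3.png')[190:290,215:315]
b=cv2.imread('pics/w3.png')[150:450,140:540]
cv2.imwrite('pics/c3.png',np.hstack([cv2.resize(a,(400,400),interpolation=cv2.INTER_CUBIC),cv2.copyMakeBorder(b,0,100,0,0,0)]))
print(sensors.read_state()['eef_pos'])"
```

```text
time_s: 2.88
eef_pos: [507.6, -53.1, 187.5]
orientation: [1.008, 1.325, -1.008]
ft_force: [-0.0, -0.4, 0.0]
width: 0.7
[507.81221881 -53.13643885 187.77282167]
```

View pics/c3.png

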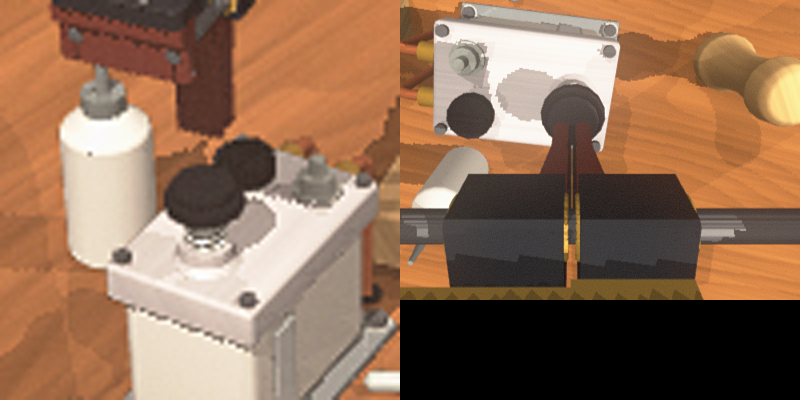

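The scene half shows the finger bottom at crop (205,132), still well above the knob top at (205,180). The wrist half shows the tips at (313,273) near the knob's centre at (311,255). The tip looks higher than the 19 mm figure would put it, so I'll triangulate it.

```bash
python3 -c "
from h import *
s=sensors.read_state();M=R.from_rotvec(s['orientation']).as_matrix();t=s['eef_pos']
print('tip tri',M.T@(tri(('s3',266.2,222.7),('w3',312,273))-t))
for a in (0,10,19):
  for b in (-10,0,10): print(a,b,proj('s3',t+a*M[:,0]+b*M[:,1]),proj('w3',t+a*M[:,0]+b*M[:,1]))
print('knob',proj('s3',[506,-55,161]),proj('w3',[506,-55,161]),proj('w3',[506,-55,154]))
c=M.T@(np.load('pics/w3.npz')['T'][:3,3]-t);print('cam in tool',c)"
```

```text
tip tri [-1.82515922  3.1528301   0.93839331]
0 -10 [262.1 222.6] [311.4 300.7]
0 0 [266.7 223.7] [311.4 284. ]
0 10 [271.2 224.7] [311.4 266.8]
10 -10 [262.3 226.7] [311.5 292.5]
10 0 [266.9 227.8] [311.4 276.6]
10 10 [271.4 228.9] [311.4 260.1]
19 -10 [262.5 230.4] [311.5 285.8]
19 0 [267.  231.5] [311.5 270.5]
19 10 [271.5 232.5] [311.4 254.6]
knob [265.9 234.7] [313.6 269. ] [313.6 264.8]
cam in tool [-169.57923018   78.47999032    0.36609582]
```

```bash
python3 -m pendant '[[0.3,0,0,0,0,0,1],[0.3,0,0,0,0,0,1],[0.3,0,0,0,0,0,1],[0.3,0,0,0,0,0,1],[0,0,0,0,0,0,1]]'
python3 -c "
from h import *
snap('wrist','w4');snap('scene','s4')
a=cv2.imread('pics/s4.png')[190:290,215:315]
b=cv2.imread('pics/w4.png')[180:330,210:410]
cv2.imwrite('pics/c4.png',np.hstack([cv2.resize(a,(400,400),interpolation=cv2.INTER_CUBIC),cv2.copyMakeBorder(cv2.resize(b,(400,300)),0,100,0,0,0)]))
s=sensors.read_state();print(s['eef_pos'],s['ft_force'])"
```

```text
time_s: 3.6
eef_pos: [507.2, -53.1, 175.1]
orientation: [1.008, 1.326, -1.008]
ft_force: [-0.2, 0.1, 0.1]
width: 0.6
[507.50790838 -53.11275195 175.42909235] [-0.19674637  0.35819223  1.14859998]
```

View pics/c4.png

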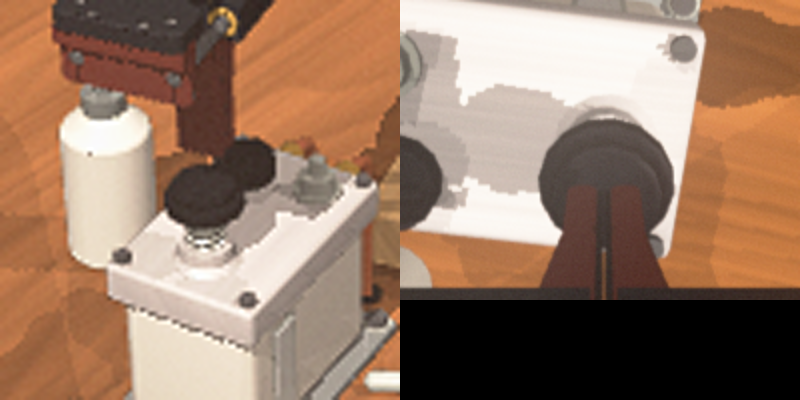

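The scene half shows the finger bottom at about crop (208,160), just above the knob's top face at (205,180). The wrist half shows the tips over the middle of the top face. No force at nominal contact height, so the true contact is lower. I'll keep going down until the force appears.

```bash
python3 -m pendant '[[0.3,0,0,0,0,0,1],[0.3,0,0,0,0,0,1],[0.2,0,0,0,0,0,1],[0,0,0,0,0,0,1]]'; python3 -m pendant '[[0.2,0,0,0,0,0,1],[0.2,0,0,0,0,0,1],[0,0,0,0,0,0,1]]';python3 -m pendant '[[0.2,0,0,0,0,0,1],[0.2,0,0,0,0,0,1],[0,0,0,0,0,0,1]]'
```

```text
time_s: 4.2
eef_pos: [507.3, -53.1, 167.3]
orientation: [1.008, 1.325, -1.008]
ft_force: [0.7, -0.9, 0.7]
width: 0.1
time_s: 4.58
eef_pos: [507.4, -53.1, 163.3]
orientation: [1.008, 1.325, -1.008]
ft_force: [-0.1, -1.0, 0.5]
width: 0.3
time_s: 4.95
eef_pos: [507.4, -53.1, 159.2]
orientation: [1.008, 1.325, -1.008]
ft_force: [0.2, 0.1, -1.5]
width: 0.0
```

```bash
python3 -c "
from h import *
snap('wrist','w5');snap('scene','s5')
a=cv2.imread('pics/s5.png')[190:290,215:315]
b=cv2.imread('pics/w5.png')[180:330,210:410]
cv2.imwrite('pics/c5.png',np.hstack([cv2.resize(a,(400,400),interpolation=cv2.INTER_CUBIC),cv2.copyMakeBorder(cv2.resize(b,(400,300)),0,100,0,0,0)]))"
```

```text
(no output)
```

View pics/c5.png

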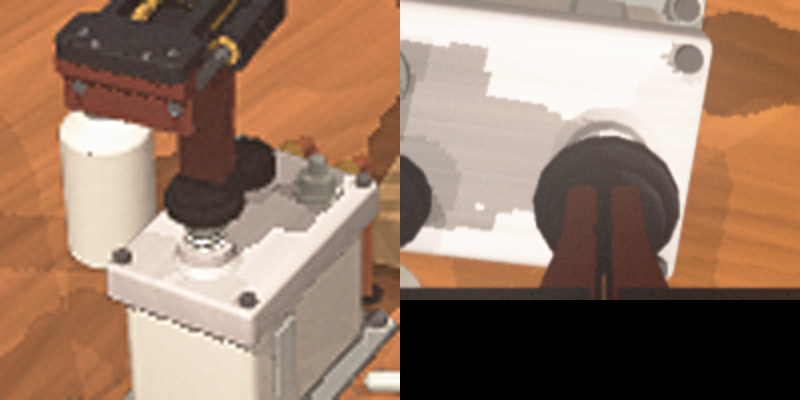

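The fingertips are now at the knob's top face and centred on it in both views. Contact should be close, with the real tip near the reported TCP height.

```bash
python3 -m pendant '[[0.15,0,0,0,0,0,1],[0.15,0,0,0,0,0,1],[0,0,0,0,0,0,1]]'; python3 -m pendant '[[0.2,0,0,0,0,0,1],[0.2,0,0,0,0,0,1],[0,0,0,0,0,0,1]]'
```

```text
time_s: 5.42
eef_pos: [507.4, -53.1, 156.3]
orientation: [1.008, 1.325, -1.008]
ft_force: [-0.1, -0.1, 0.6]
width: 0.4
time_s: 5.8
eef_pos: [507.7, -53.1, 153.2]
orientation: [1.008, 1.324, -1.008]
ft_force: [-2.8, 0.9, 7.9]
width: 0.0
```

```bash
python3 -m pendant '[[0.3,0,0,0,0,0,1],[0.3,0,0,0,0,0,1],[0.3,0,0,0,0,0,1],[0,0,0,0,0,0,1]]'; python3 -m pendant '[[0.3,0,0,0,0,0,1],[0.3,0,0,0,0,0,1],[0,0,0,0,0,0,1]]';  python3 -m pendant '[[0.2,0,0,0,0,0,1],[0,0,0,0,0,0,1]]'
```

```text
time_s: 6.3
eef_pos: [507.7, -53.2, 144.4]
orientation: [1.008, 1.324, -1.008]
ft_force: [-2.1, 1.0, 10.9]
width: 0.6
time_s: 6.68
eef_pos: [507.7, -53.2, 138.6]
orientation: [1.008, 1.324, -1.008]
ft_force: [-4.0, 0.8, 11.9]
width: 0.5
time_s: 6.92
eef_pos: [507.8, -53.2, 136.7]
orientation: [1.008, 1.324, -1.008]
ft_force: [-4.2, 1.0, 13.7]
width: 0.6
```

```bash
python3 -m pendant '[[0.2,0,0,0,0,0,1],[0,0,0,0,0,0,1]]'; python3 -m pendant '[[-0.7,0,0,0,0,0,1],[-0.7,0,0,0,0,0,1],[-0.7,0,0,0,0,0,1],[-0.4,0,0,0,0,0,1],[0,0,0,0,0,0,1]]'
```

```text
time_s: 7.18
eef_pos: [507.8, -53.1, 136.0]
orientation: [1.008, 1.324, -1.007]
ft_force: [-6.4, 1.7, 24.5]
width: 0.3
time_s: 7.8
eef_pos: [507.6, -53.1, 158.5]
orientation: [1.008, 1.325, -1.008]
ft_force: [0.5, 0.6, 0.3]
width: 0.3
```

Contact is at TCP z of about 154 and the bottom stop at about 136, which is the 18 mm stroke. I'll now repeat full strokes.

```bash
python3 -m pendant '[[0.6,0,0,0,0,0,1],[0.6,0,0,0,0,0,1],[0.6,0,0,0,0,0,1],[0.6,0,0,0,0,0,1],[0,0,0,0,0,0,1]]'; python3 -m pendant '[[-0.6,0,0,0,0,0,1],[-0.6,0,0,0,0,0,1],[-0.6,0,0,0,0,0,1],[-0.6,0,0,0,0,0,1],[0,0,0,0,0,0,1]]'
python3 -m pendant '[[0.6,0,0,0,0,0,1],[0.6,0,0,0,0,0,1],[0.6,0,0,0,0,0,1],[0.6,0,0,0,0,0,1],[0,0,0,0,0,0,1]]'; python3 -m pendant '[[-0.6,0,0,0,0,0,1],[-0.6,0,0,0,0,0,1],[-0.6,0,0,0,0,0,1],[-0.6,0,0,0,0,0,1],[0,0,0,0,0,0,1]]'
```

```text
time_s: 8.43
eef_pos: [508.0, -53.2, 136.0]
orientation: [1.008, 1.324, -1.008]
ft_force: [-4.5, 1.0, 21.8]
width: 0.6
time_s: 9.05
eef_pos: [507.4, -53.1, 158.2]
orientation: [1.008, 1.325, -1.008]
ft_force: [-0.1, 0.4, 0.2]
width: 0.5
time_s: 9.68
eef_pos: [507.8, -53.2, 136.0]
orientation: [1.008, 1.324, -1.008]
ft_force: [-5.6, 1.2, 23.3]
width: 0.3
time_s: 10.3
eef_pos: [507.4, -53.1, 158.2]
orientation: [1.008, 1.325, -1.008]
ft_force: [0.3, -0.0, 0.3]
width: 0.4
```

```bash
python3 -m pendant '[[0.6,0,0,0,0,0,1],[0.6,0,0,0,0,0,1],[0.6,0,0,0,0,0,1],[0.6,0,0,0,0,0,1],[0,0,0,0,0,0,1]]'; python3 -m pendant '[[-0.6,0,0,0,0,0,1],[-0.6,0,0,0,0,0,1],[-0.6,0,0,0,0,0,1],[-0.6,0,0,0,0,0,1],[0,0,0,0,0,0,1]]'
python3 -m pendant '[[0.6,0,0,0,0,0,1],[0.6,0,0,0,0,0,1],[0.6,0,0,0,0,0,1],[0.6,0,0,0,0,0,1],[0,0,0,0,0,0,1]]'; python3 -m pendant '[[-0.6,0,0,0,0,0,1],[-0.6,0,0,0,0,0,1],[-0.6,0,0,0,0,0,1],[-0.6,0,0,0,0,0,1],[0,0,0,0,0,0,1]]'
python3 -m pendant '[[0.6,0,0,0,0,0,1],[0.6,0,0,0,0,0,1],[0.6,0,0,0,0,0,1],[0.6,0,0,0,0,0,1],[0,0,0,0,0,0,1]]'; python3 -m pendant '[[-0.6,0,0,0,0,0,1],[-0.6,0,0,0,0,0,1],[-0.6,0,0,0,0,0,1],[-0.6,0,0,0,0,0,1],[0,0,0,0,0,0,1]]'
python3 -c "
from h import *
snap('scene','s6');a=cv2.imread('pics/s6.png')[190:290,215:315]
cv2.imwrite('pics/c6.png',cv2.resize(a,(500,500),interpolation=cv2.INTER_CUBIC))"
```

```text
time_s: 10.92
eef_pos: [507.8, -53.1, 136.0]
orientation: [1.008, 1.324, -1.008]
ft_force: [-5.1, 0.7, 23.5]
width: 0.5
time_s: 11.55
eef_pos: [507.4, -53.1, 158.2]
orientation: [1.008, 1.325, -1.008]
ft_force: [0.1, -0.7, 0.8]
width: 0.4
time_s: 12.18
eef_pos: [507.8, -53.2, 136.0]
orientation: [1.008, 1.324, -1.008]
ft_force: [-5.4, 0.6, 22.7]
width: 0.3
time_s: 12.8
eef_pos: [507.3, -53.1, 158.1]
orientation: [1.008, 1.325, -1.008]
ft_force: [-1.0, 0.4, -0.5]
width: 0.4
time_s: 13.42
eef_pos: [507.8, -53.1, 136.0]
orientation: [1.008, 1.324, -1.008]
ft_force: [-5.4, 1.4, 23.5]
width: 0.5
time_s: 14.05
eef_pos: [507.4, -53.1, 158.2]
orientation: [1.008, 1.325, -1.008]
ft_force: [-0.4, -0.1, 0.5]
width: 0.4
```

View pics/c6.png

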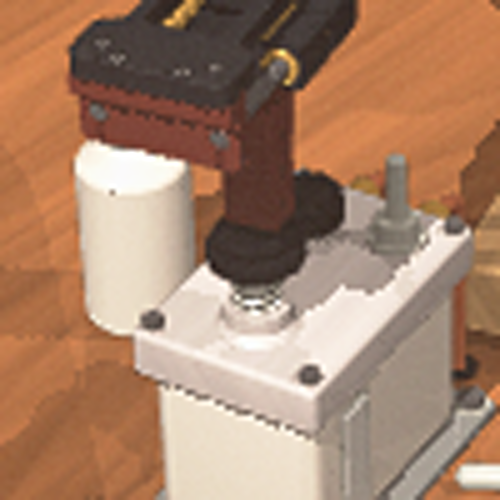

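The pin tip is now at (397,157) and the gland top at about (397,218), so it stands roughly 30 mm tall. The knob is up. Extra strokes do no harm, so I'll add one to check that the height no longer changes, then lift clear.

```bash
python3 -m pendant '[[0.6,0,0,0,0,0,1],[0.6,0,0,0,0,0,1],[0.6,0,0,0,0,0,1],[0.6,0,0,0,0,0,1],[0,0,0,0,0,0,1]]'; python3 -m pendant '[[-0.6,0,0,0,0,0,1],[-0.6,0,0,0,0,0,1],[-0.6,0,0,0,0,0,1],[-0.6,0,0,0,0,0,1],[0,0,0,0,0,0,1]]'
python3 -m pendant '[[-2,0,0,0,0,0,1],[-3,0,0,0,0,0,1],[-3,0,0,0,0,0,1],[-2,0,0,0,0,0,1],[0,0,0,0,0,0,1],[0,0,0,0,0,0,1],[0,0,0,0,0,0,1]]'
python3 -c "
from h import *
snap('scene','s7');a=cv2.imread('pics/s7.png');b=cv2.imread('pics/s6.png')
f=lambda i:cv2.resize(i[190:290,215:315],(400,400),interpolation=cv2.INTER_CUBIC)
cv2.imwrite('pics/c7.png',np.hstack([f(a),f(b)]))
snap('top','t7');g=lambda n:cv2.imread('pics/'+n)[200:400,220:500]
cv2.imwrite('pics/t7c.png',cv2.resize(np.vstack([g('top0.png'),g('t7.png')]),(420,600)))"
```

```text
time_s: 14.72
eef_pos: [507.8, -53.1, 136.0]
orientation: [1.008, 1.324, -1.008]
ft_force: [-5.2, 1.8, 21.8]
width: 0.5
time_s: 15.35
eef_pos: [507.5, -53.1, 158.2]
orientation: [1.008, 1.325, -1.008]
ft_force: [-0.2, 0.4, -0.5]
width: 0.5
time_s: 16.23
eef_pos: [506.7, -52.9, 257.1]
orientation: [1.008, 1.327, -1.009]
ft_force: [0.1, -0.8, -0.6]
width: 0.2
```

View pics/c7.png

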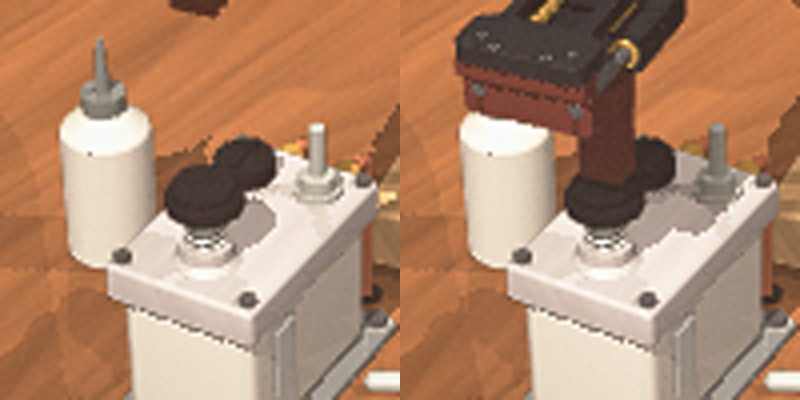

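View pics/s7.png

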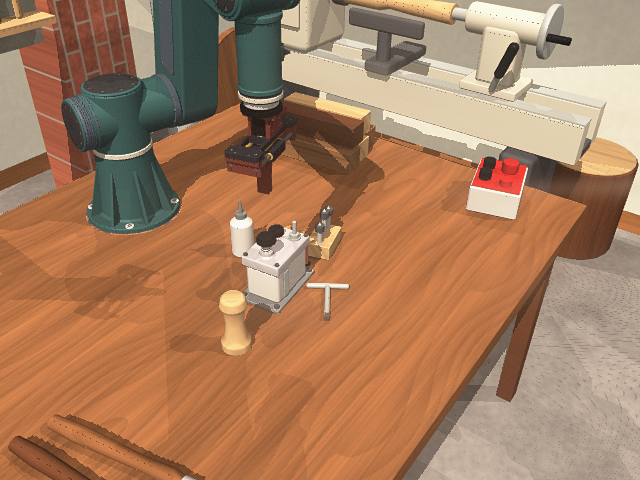

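The pin tip is at crop row 124 both before and after the extra stroke, so it is against its stop. The knob is back at its starting picture position, the loose things look unmoved, and the hand is well above everything. I'm handing in.

```bash
python3 -c "
from workcell import job; print(job.job_done())"
```

```text
the job is handed in; nothing more can be done
None
```

I pressed the lubricator knob from above with closed fingertips for seven full strokes, and the indicator pin is fully out. I then lifted the hand about 100 mm clear and handed the job in at about 16 s; no verdict was reported.

**Strokes:** each one ran to the bottom stop, with the knob touched at TCP z of about 154 mm and the stop at about 136 mm. That is the full 18 mm. The readings at the bottom were 22–25 N vertically with a 4.5–6.4 N sideways component along x. Every time the hand came back up, the force returned to about zero.

**Final checks:**
- The pin stands about 30 mm above its gland, and its height did not change between strokes six and seven.
- The knob is back at its starting position in the picture.
- The oiler, centre block, mill and chuck key look unmoved in the scene view. I judged this by eye only.

**Disagreement:** the knob was met about 26 mm lower in TCP height than the given figures imply (fingertips 19 mm ahead of the TCP, knob top at 161 mm). The scene camera also showed the tips about 19 mm higher than those figures predict. I did not find the cause, so I went by contact force instead.

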